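# Sort soil sample containers into their trays

### The job

Sort the four pink-capped sample containers standing loose on the bench: put each one, upright, into the white tray that already holds a container of the same shape (wide jar, slim vial or square bottle; two of the four are slim vials). Set them down rather than dropping them, and do not shift or upset the three containers that are already in the trays.

Things in the scene. Friction and masses are not known exactly. Their poses are not given: they have to be found in the camera images.
- jar: Wide squat round jar, 50 mm across and 46 mm tall (pink screw cap 50 mm across from 30 mm up to the top; body below it 46 mm across), about 70 g. Origin at the centre of its underside, z up. Loose, upright on the bench, in any of four places in the row nearest the robot. Low clutter (up to 11 mm tall) lies 20 mm or more away.
- vial_a: Slim tall round vial, 28 mm across and 74 mm tall (pink screw cap 28 mm across from 50 mm up to the top; body below it 26 mm across), about 40 g. Origin at the centre of its underside, z up. Loose, upright on the bench, in any of four places in the row nearest the robot. Low clutter (up to 11 mm tall) lies 20 mm or more away.
- vial_b: Slim tall round vial, 28 mm across and 74 mm tall (pink screw cap 28 mm across from 50 mm up to the top; body below it 26 mm across), about 40 g, the same as vial_a. Origin at the centre of its underside, z up. Loose, upright on the bench, in any of four places in the row nearest the robot. Low clutter (up to 11 mm tall) lies 20 mm or more away.
- square: Square bottle: body 38 x 38 mm and 44 mm tall, sides along its x and y axes, with a narrower round pink cap 30 mm across on top, 60 mm tall in all, about 70 g. Origin at the centre of its underside, z up. Loose, upright on the bench, in any of four places in the row nearest the robot. Low clutter (up to 11 mm tall) lies 20 mm or more away.
- tray_jar: White open tray, the one that already holds a wide jar; the three trays are alike and change places. Outside 88 (x) x 148 (y) x 15 mm high, walls 4, floor 3 mm thick, fixed to the bench. Origin at the centre of its underside, y along the long side. Its jar stands near the +y end; the other end is free for one more jar.
- tray_vial: White open tray, the one that already holds a slim vial; the three trays are alike and change places. Outside 88 (x) x 148 (y) x 15 mm high, walls 4, floor 3 mm thick, fixed to the bench. Origin at the centre of its underside, y along the long side. Its vial stands near the -y end; the rest of the tray is free for two more vials, in one row.
- tray_square: White open tray, the one that already holds a square bottle; the three trays are alike and change places. Outside 88 (x) x 148 (y) x 15 mm high, walls 4, floor 3 mm thick, fixed to the bench. Origin at the centre of its underside, y along the long side. Its bottle stands near the +y end; the other end is free for one more bottle.
- jar_ref: Wide squat round jar, 50 mm across and 46 mm tall (pink screw cap 50 mm across from 30 mm up to the top; body below it 46 mm across), about 70 g, already in its tray at the start, loose, upright, its centre 36 to 49 mm from the tray's centre along the tray's y. Origin at the centre of its underside, z up. Leave it where it is (to 15 mm).
- vial_ref: Slim tall round vial, 28 mm across and 74 mm tall (pink screw cap 28 mm across from 50 mm up to the top; body below it 26 mm across), about 40 g, already in its tray at the start, loose, upright, its centre 36 to 49 mm from the tray's centre along the tray's y. Origin at the centre of its underside, z up. Leave it where it is (to 15 mm).
- square_ref: Square bottle: body 38 x 38 mm and 44 mm tall, sides along its x and y axes, with a narrower round pink cap 30 mm across on top, 60 mm tall in all, about 70 g, already in its tray at the start, loose, upright, its centre 36 to 49 mm from the tray's centre along the tray's y. Origin at the centre of its underside, z up. Leave it where it is (to 15 mm).
There are look-alikes about, which are no part of the job. What is shaped like the tray_vial but purple is not meant.

How it is judged:
At the end, for the whole second after the job is handed in: The jar, both vials and the square bottle stand upright (within 0.1 rad) on the floor (underside within 4 mm of it), wholly inside the walls, of the tray of their own shape; the three containers that were there at the start still stand in their trays; all are at rest (under 20 mm/s) (x of jar in the frame of tray_jar between -0.017 and 0.017 m and y of jar in the frame of tray_jar between -0.048 and 0.048 m and z of jar in the frame of tray_jar between -0.001 and 0.007 m and angle between each of jar, vial_a, vial_b, square, jar_ref, vial_ref, square_ref's own z axis and vertical below 0.1 rad and linear speed of each of jar, vial_a, vial_b, square, jar_ref, vial_ref, square_ref below 0.02 m/s and x of vial_a in the frame of tray_vial between -0.029 and 0.029 m and y of vial_a in the frame of tray_vial between -0.059 and 0.059 m and z of vial_a in the frame of tray_vial between -0.001 and 0.007 m and x of vial_b in the frame of tray_vial between -0.029 and 0.029 m and y of vial_b in the frame of tray_vial between -0.059 and 0.059 m and z of vial_b in the frame of tray_vial between -0.001 and 0.007 m and x of square in the frame of tray_square between -0.024 and 0.024 m and y of square in the frame of tray_square between -0.054 and 0.054 m and z of square in the frame of tray_square between -0.001 and 0.007 m and x of jar_ref in the frame of tray_jar between -0.017 and 0.017 m and y of jar_ref in the frame of tray_jar between -0.048 and 0.048 m and z of jar_ref in the frame of tray_jar between -0.001 and 0.007 m and x of vial_ref in the frame of tray_vial between -0.029 and 0.029 m and y of vial_ref in the frame of tray_vial between -0.059 and 0.059 m and z of vial_ref in the frame of tray_vial between -0.001 and 0.007 m and x of square_ref in the frame of tray_square between -0.024 and 0.024 m and y of square_ref in the frame of tray_square between -0.054 and 0.054 m and z of square_ref in the frame of tray_square between -0.001 and 0.007 m); the robot touches nothing.
It fails at once if a container that was already in a tray is shifted by more than 15 mm or tipped by more than 0.3 rad (distance of any of jar_ref, vial_ref, square_ref from where it was at the start of the episode above 0.015 m or angle between any of jar_ref, vial_ref, square_ref's own z axis and vertical above 0.3 rad).
It fails at once if a container is dropped (falls freely by some 25 mm or more: over 0.7 m/s while the fingers do not touch it) ((linear speed of jar above 0.7 m/s and contact force between the fingers and jar below 0.05 N) or (linear speed of vial_a above 0.7 m/s and contact force between the fingers and vial_a below 0.05 N) or (linear speed of vial_b above 0.7 m/s and contact force between the fingers and vial_b below 0.05 N) or (linear speed of square above 0.7 m/s and contact force between the fingers and square below 0.05 N)).
It also fails if it takes over 99 s, if anything falls off the work surface, if the arm or the gripper's body presses on something with over 40 N, if the wrist force passes 120 N, or if a joint passes its speed limit or range.

### The arm

A 6-joint arm with a two-finger parallel gripper is mounted at the origin on the work surface. World frame = base frame: x ahead of the robot, y to its left, z up, the work surface at z = 0. Lengths are in m, angles in rad, forces in N, time in s.
With the tool pointing down it reaches from about 0.375 to 0.975 m from the base axis. Payload 3.8 kg.
Tool frame: the origin (TCP) lies midway between the tips of the shut fingers; the grasp point (between the pads) lies 19 mm behind it; z points along the fingers, y is the line along which they close (so a half turn about z gives the same grasp; the last joint's range is limited). The gripper opens to 85 mm and grips with 20 to 120 N. Pads are 22 mm wide; open, the fingers measure 114 mm over their backs; the gripper's body (76 mm by 85 mm) begins 54 mm behind the grasp point. The pads swing forward as they close: fully open they stand 13 mm farther back than shut.
Start: joints at [1.117, 0.264, 1.604, -0, 1.274, -0.037], TCP at [0.273, 0.617, 0.231] pointing down, gripper open.
Joint ranges: [-2.63, 2.63], [-0.94, 2.18], [0.31, 2.57], [-1.31, 4.45], [0, 2.66], [-2.55, 2.55]. Speed limits (rad/s): [2.57, 2.57, 3.14, 3.14, 3.14, 3.14].

### API

Orientations are given as a rotation vector (axis times angle).
In Python, from workcell import status, read_camera, workorder, masks_of gives the robot as it stands.
- The arm moves only by the tool drive_tool, never from a script. Its argument "rows" is a list of rows, each a list of 7 numbers: the turn, a rotation vector about the tool's x, y, z in degrees, then the shift along the tool's x, y, z in m, then the opening, from 0 (shut) to 1 (fully open). In form: [[ax, ay, az, tx, ty, tz, claw], ...]. A call has 1 to 8 rows; each row shifts and turns the commanded pose from where the row before left it, along the tool's axes as they then stand; what a row does not reach is not made up. A row lasts 1/12 s, in which the tool goes at most 41.7 mm and 7.16 degrees, less where a joint would pass 70% of its speed; a pose out of reach is approached as far as the arm can. A call is refused whole if a number of a shift passes 0.0417 or a number of a turn 7.16, either way. A call with a gripper value outside its range is refused whole. The fingers move at their own pace and stop on an object; "force" is the grip in N (left out, the last holds). Time passes only in rows, so rows that do not move let the fingers close. It gives the time, the measured TCP pose, the force, the opening and the grip force at its end, in the units of the state.
- status.read_state(): the state, without advancing time (a new reading comes with each control period).
- read_camera(name): name is "scene" or "top" or "wrist"; returns a dict with "color" (384x512x3 uint8, red, green, blue), "intrinsics" (3x3 intrinsics, pixels), "world_from_camera" (4x4, takes a point from camera to world coordinates); the wrist camera has in their place "mount" (4x4, takes a point from camera to tool coordinates, whose origin is the TCP and whose axes are the flange's). Camera axes: x right, y up, looking along -z (the intrinsics and any distortion apply to the point x, -y, -z); pixel columns grow to the right and rows downward; lengths in m; the calibration is good to about 2 mm. A picture is of the moment at which its call begins: read the wrist's pose just before it. There is no depth.
- workorder.finish_job(): hands the job in; it is judged then, once.
Trained networks look in a picture, given as the dict that the camera call returned (one of the last four; its "shot" number tells which), for a name from the list of things; names that differ only in an ending like _2 or _b are one class to them, and where a whole thing is asked for, a point or a joint stands for the part that bears it (a point fixed in the world has none). Each returns a list of dicts, best first, with "score" (0 to 1); they miss things now and then, are a little off and sometimes report something else, mostly with a low value. They report only what shows in the picture. A call takes as long as a camera call. They do not tell look-alikes from the thing itself.
- masks_of(picture, name): "mask" (384x512 bool, what is visible of it) and "bbox" ([left, top, right, bottom] in pixels, round what is visible of it).
The state is a dict: "time": time; "q": joint angles; "joint_vel": joint speeds; "joint_torque": joint torques, N m; "tool_pos": TCP position; "tcp_rot": TCP orientation; "wrist_force": force on the tool from outside, world axes, zero at the start; "torque": the same for the moment, N m; "width": opening from 0.0 (shut) to 1.0 (fully open); "grip_force": force on a finger pad.
Only numpy, scipy, OpenCV 4.12 (cv2) and the standard library are available. Lean on these libraries where they do the work, as an engineer would, in place of code of your own. Each camera call takes 0.05 s, during which the arm holds its last target. There are 200 camera calls.

## Working session

There is one attempt and no reset: what is moved stays moved. The work goes in short steps, Python scripts to look and compute and a tool call to move; the robot and the scene stay as the last step left them, time stands still between calls to the robot, and variables do not carry over. Pictures are saved under pics/ and viewed, at most 14 in all, crops included, and the job is handed in when it is done.

Besides the shell and the picture viewer there is one more tool, called after "Emit:" as a command line: name --pt "numbers of a row" for each row, then --argument value for the rest. drive_tool: Moves the arm, as the interface text tells. Its arguments: {"type":"object","properties":{"rows":{"type":"array"},"force":{"type":"number"}},"required":["rows"]}

```bash
mkdir -p pics
cat > h.py <<'E'
import numpy as np, cv2
from scipy.spatial.transform import Rotation as R
from workcell import status, read_camera, workorder, masks_of
def save(p,n): cv2.imwrite('pics/'+n,cv2.cvtColor(p['color'],cv2.COLOR_RGB2BGR))
def pix2w(p,u,v,z,T=None):
    T=np.array(p['world_from_camera']) if T is None else T
    K=np.array(p['intrinsics']); d=np.linalg.inv(K)@[u,v,1]; d=T[:3,:3]@[d[0],-d[1],-d[2]]
    o=T[:3,3]; return o+d*(z-o[2])/d[2]
E
python3 - <<'E'
from h import *
s=status.read_state(); print(s)
a=read_camera('top'); b=read_camera('scene')
save(a,'t0.png'); save(b,'s0.png')
print({k:v for k,v in a.items() if k!='color'})
for n in ['jar','vial_a','square','tray_jar','tray_vial','tray_square','jar_ref','vial_ref','square_ref']:
    for m in masks_of(a,n):
        v,u=np.nonzero(m['mask']); print(n,round(m['score'],2),np.round(m['bbox']),len(u),np.round(pix2w(a,u.mean(),v.mean(),0.01),3)[:2])
E
```

```text
{'time': 0.0, 'q': array([ 1.11710191e+00,  2.64753309e-01,  1.60540840e+00, -1.95867694e-06,
        1.27370182e+00, -3.68877737e-02]), 'joint_vel': array([-0.00039204,  0.00164857,  0.00061538, -0.0006718 , -0.00017169,
        0.00156461]), 'joint_torque': array([-2.49110108e-04, -5.15096569e+01, -3.67316866e+01,  1.96504157e-04,
        1.28473778e-02, -2.75027425e-06]), 'tool_pos': array([0.27293483, 0.61653919, 0.22994335]), 'tcp_rot': array([-0.64987435, -3.07307705,  0.00346043]), 'wrist_force': array([0.66797028, 0.74546912, 0.06460116]), 'torque': array([-0.01198043,  0.02965533, -0.02117327]), 'grip_force': 0.0, 'width': 0.9957046570985875}
{'intrinsics': array([[494.47176593,   0.        , 254.0008486 ],
       [  0.        , 494.47176593, 192.59770851],
       [  0.        ,   0.        ,   1.        ]]), 'world_from_camera': array([[-1.29757731e-02,  9.81535100e-01, -1.90841495e-01,
         2.20966974e-01],
       [-9.99914781e-01, -1.30112099e-02,  1.06741997e-03,
         1.66474277e-02],
       [-1.43536858e-03,  1.90839082e-01,  9.81620285e-01,
         1.13561806e+00],
       [ 0.00000000e+00,  0.00000000e+00,  0.00000000e+00,
         1.00000000e+00]]), 'shot': 1}
jar 0.75 [293. 177. 314. 206.] 439 [ 0.445 -0.099]
jar 0.7 [229.  92. 292. 128.] 1866 [ 0.639 -0.011]
vial_a 0.76 [118. 202. 143. 220.] 235 [0.4   0.301]
vial_a 0.43 [213. 180. 226. 197.] 169 [0.457 0.092]
vial_a 0.42 [326. 114. 347. 137.] 417 [ 0.605 -0.186]
square 0.86 [380. 189. 404. 211.] 420 [ 0.423 -0.303]
tray_jar 0.97 [226.  92. 290. 131.] 1888 [ 0.639 -0.012]
tray_vial 0.81 [ 91. 259. 164. 305.] 2746 [0.243 0.308]
tray_vial 0.75 [131. 104. 196. 147.] 2066 [0.605 0.239]
tray_square 0.61 [324. 110. 388. 149.] 1947 [ 0.589 -0.237]
jar_ref 0.75 [232.  95. 252. 121.] 422 [0.645 0.038]
jar_ref 0.39 [129. 103. 194. 145.] 2082 [0.606 0.238]
vial_ref 0.8 [172. 106. 183. 129.] 221 [0.625 0.193]
```

View pics/t0.png

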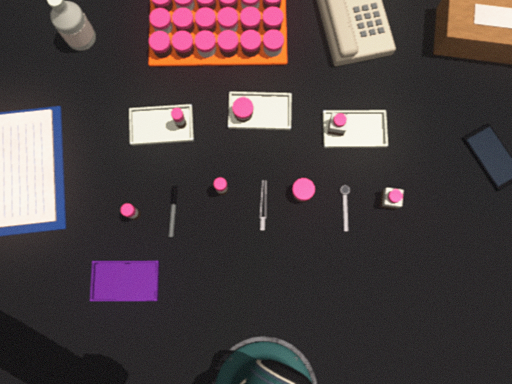

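View pics/s0.png

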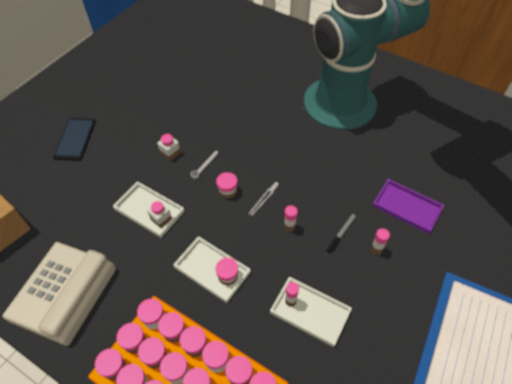

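Top view: three white trays at (161,124) with a vial, (260,111) with a jar and (355,128) with a square bottle. The loose caps are at (128,211) and (220,186) for the vials, (303,190) for the jar and (395,196) for the square bottle. Low tools lie between them, and the purple tray is a decoy. Next I'll fit rendered silhouettes to get the positions.

```bash
cat >> h.py <<'E'
from scipy.optimize import minimize
def w2p(p,P,T=None):
    T=np.array(p['world_from_camera']) if T is None else T
    c=(np.asarray(P)-T[:3,3])@T[:3,:3]; q=np.array([c[:,0],-c[:,1],-c[:,2]]); q=np.array(p['intrinsics'])@q
    return (q[:2]/q[2]).T
def ring(x,y,r,z0,z1):
    t=np.linspace(0,2*np.pi,48,endpoint=False); c=np.c_[x+r*np.cos(t),y+r*np.sin(t)]
    return np.vstack([np.c_[c,0*t+z] for z in (z0,z1)])
def box(x,y,a,hx,hy,z0,z1):
    c=np.array([[-hx,-hy],[hx,-hy],[hx,hy],[-hx,hy]])@np.array([[np.cos(a),np.sin(a)],[-np.sin(a),np.cos(a)]])+[x,y]
    return np.vstack([np.c_[c,np.full(4,z)] for z in (z0,z1)])
def cen(P): # centroid of hull of projected points
    h=cv2.convexHull(P.astype(np.float32)); m=cv2.moments(h); return np.array([m['m10'],m['m01']])/m['m00']
def pinks(p,amin=40):
    h=cv2.cvtColor(p['color'],cv2.COLOR_RGB2HSV)
    m=((h[...,0]>155)&(h[...,0]<178)&(h[...,1]>110)&(h[...,2]>70)).astype(np.uint8)
    n,l,st,c=cv2.connectedComponentsWithStats(m,connectivity=4)
    return [(c[i],st[i][4]) for i in range(1,n) if st[i][4]>=amin]
CAP={'jar':(.025,.03,.046),'vial':(.014,.05,.074),'sq':(.015,.044,.06)}
def capxy(p,uv,kind,T=None):
    r,z0,z1=CAP[kind]; xy=pix2w(p,*uv,z1,T)[:2]
    for _ in range(8):
        e=np.array(uv)-cen(w2p(p,ring(*xy,r,z0,z1),T)); 
        xy=xy+pix2w(p,*(np.array(uv)+e),z1,T)[:2]-pix2w(p,*uv,z1,T)[:2]
    return xy
E
python3 - <<'E'
from h import *
a=read_camera('top'); b=read_camera('scene')
guess={'va':('vial',.38,.285),'vb':('vial',.445,.09),'jar':('jar',.445,-.099),'sq':('sq',.42,-.30),'jr':('jar',.645,.038),'vr':('vial',.605,.19),'sr':('sq',.585,-.19)}
for n,(k,x,y) in guess.items():
    for p in (a,b):
        e=w2p(p,[[x,y,.05]])[0]; c=min(pinks(p),key=lambda c:np.hypot(*(c[0]-e)))
        print(n,p['shot'],c[1],np.round(c[0],1),np.round(capxy(p,c[0],k),4))
S=8
def fit(p,m,x0,shape):
    # sub-pixel IoU of hull
    v,u=np.nonzero(m); M=cv2.fillConvexPoly(np.zeros((384,512),np.uint8),cv2.convexHull(np.c_[u,v].astype(np.int32)),1).astype(float)
    def f(x):
        h=cv2.convexHull(w2p(p,shape(*x)).astype(np.float32)); I=np.zeros((384,512),np.uint8)
        cv2.fillConvexPoly(I,np.round(h*256).astype(np.int32),255,cv2.LINE_AA,8); I=I/255.
        return 1-np.minimum(I,M).sum()/np.maximum(I,M).sum()
    x0=np.array(x0); r=minimize(f,x0,method='Nelder-Mead',options=dict(initial_simplex=[x0]+[x0+d for d in np.diag([.01,.01,.1])],xatol=1e-4,fatol=1e-4)); return r.x,r.fun
for n,x0 in {'vialT':(.605,.239,0),'jarT':(.639,-.012,0),'sqT':(.589,-.22,0)}.items():
    for p in (a,b):
        h=cv2.cvtColor(p['color'],cv2.COLOR_RGB2HSV); m=((h[...,1]<70)&(h[...,2]>75)).astype(np.uint8)
        k,l,st,c=cv2.connectedComponentsWithStats(m); e=w2p(p,[[*x0[:2],.01]])[0]
        i=min((i for i in range(1,k) if st[i][4]>500),key=lambda i:np.hypot(*(c[i]-e)))
        print(n,p['shot'],st[i][4],*[np.round(q,4) for q in fit(p,l==i,x0,lambda x,y,t:box(x,y,t,.044,.074,0,.015))])
print(R.from_rotvec(status.read_state()['tcp_rot']).as_matrix().round(3))
w=read_camera('wrist'); print(w['mount'],w['intrinsics'])
for (p,x,y,n) in ((a,.42,-.3,'sqa'),(b,.42,-.3,'sqb')):
    u,v=w2p(p,[[x,y,.03]])[0].astype(int); c=p['color'][v-22:v+22,u-22:u+22]; cv2.imwrite(f'pics/{n}.png',cv2.resize(c[...,::-1],(396,396),interpolation=cv2.INTER_CUBIC))
cv2.imwrite('pics/sq1.png',np.hstack([cv2.imread('pics/sqa.png'),cv2.imread('pics/sqb.png')]))
E
```

```text
va 3 179 [127.2 209.5] [0.3954 0.2946]
va 4 194 [382.  235.2] [0.3914 0.2942]
vb 3 168 [219.8 183.5] [0.4511 0.0911]
vb 4 182 [290.5 212. ] [0.447  0.0903]
jar 3 454 [303.3 188.7] [ 0.4419 -0.0962]
jar 4 354 [226.4 181.1] [ 0.4384 -0.0964]
sq 3 138 [394.8 195.8] [ 0.4201 -0.298 ]
sq 4 117 [166.6 138.4] [ 0.4154 -0.3006]
jr 3 342 [242.4 107.8] [0.6367 0.04  ]
jr 4 375 [226.6 268.8] [0.6349 0.04  ]
vr 3 129 [177.1 114.3] [0.6138 0.1886]
vr 4 149 [291.8 289.6] [0.6111 0.1887]
sr 3 130 [339.3 119.6] [ 0.5999 -0.1828]
sr 4 106 [157.1 207.3] [ 0.5964 -0.1831]
vialT 3 2326 [0.6101 0.2361 0.0553] 0.0373
vialT 4 3087 [0.6076 0.2371 0.0576] 0.08
jarT 3 2056 [ 6.419e-01 -4.000e-04 -4.310e-02] 0.0433
jarT 4 2358 [ 6.403e-01  2.000e-04 -2.930e-02] 0.0696
sqT 3 2346 [ 0.5941 -0.227  -0.0132] 0.0202
sqT 4 2108 [ 0.5919 -0.2262 -0.0048] 0.0714
[[-0.914  0.405  0.   ]
 [ 0.405  0.914  0.   ]
 [ 0.     0.    -1.   ]]
[[-1.06977808e-04  9.58255742e-01  2.85912438e-01  7.21166180e-02]
 [ 9.99999260e-01  4.49031441e-04 -1.13079805e-03 -1.17067961e-05]
 [-1.21197740e-03  2.85912105e-01 -9.58255081e-01 -1.42790923e-01]
 [ 0.00000000e+00  0.00000000e+00  0.00000000e+00  1.00000000e+00]] [[308.47154361   0.         254.57923373]
 [  0.         308.47154361 186.15040913]
 [  0.           0.           1.        ]]
```

View pics/sq1.png

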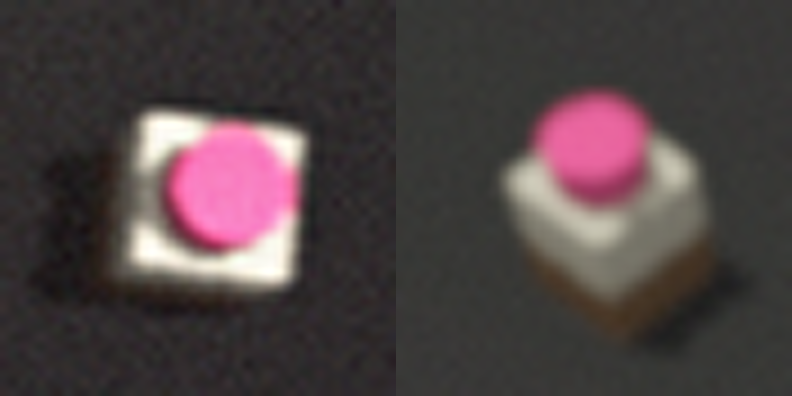

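Positions from the two cameras agree to 4 mm, mostly in x. The left crop shows the square bottle turned about -5°. I'll use a grasp that closes along world x, so I turn the tool first.

Emit:
drive_tool --pt "0 0 6.6 0 0 0 1" --pt "0 0 6.6 0 0 0 1" --pt "0 0 6.6 0 0 0 1" --pt "0 0 6.6 0 0 0 1" --pt "0 0 6.6 0 0 0 1" --pt "0 0 6.6 0 0 0 1" --pt "0 0 6.6 0 0 0 1" --pt "0 0 6.6 0 0 0 1" --force 30

```text
time: 1.37
tool_pos: [0.2733, 0.6172, 0.2313]
tcp_rot: [-1.956, -2.458, -0.0]
wrist_force: [0.7, -0.3, 0.1]
width: 1.001
grip_force: 0.0
```

Emit:
drive_tool --pt "0 0 6.6 0 0 0 1" --pt "0 0 6.6 0 0 0 1" --pt "0 0 0 -0.04 0.02 0.01 1" --pt "0 0 0 -0.04 0.02 0.01 1" --pt "0 0 0 -0.04 0.02 0.01 1" --pt "0 0 0 -0.04 0.02 0.01 1" --pt "0 0 0 -0.04 0.02 0.01 1" --pt "0 0 0 -0.04 0.02 0.01 1"

```text
time: 2.03
tool_pos: [0.3833, 0.3976, 0.1766]
tcp_rot: [2.218, 2.224, 0.001]
wrist_force: [1.2, 0.1, -0.2]
width: 0.999
grip_force: 0.0
```

Emit:
drive_tool --pt "0 0 0 -0.04 0 0.01 1" --pt "0 0 0 -0.03 0 0.01 1" --pt "0 0 0 -0.012 0 0 1" --pt "0 0 0 0 0 0 1"

```text
time: 2.37
tool_pos: [0.3824, 0.3146, 0.1561]
tcp_rot: [-2.222, -2.22, 0.003]
wrist_force: [-0.8, 0.7, -0.3]
width: 0.999
grip_force: 0.0
```

```bash
cat >> h.py <<'E'
def wcam():
    s=status.read_state(); w=read_camera('wrist'); T=np.eye(4); T[:3,:3]=R.from_rotvec(s['tcp_rot']).as_matrix(); T[:3,3]=s['tool_pos']
    return s,w,T@np.array(w['mount'])
def near(kind,x,y):
    s,w,T=wcam(); z=CAP[kind][2]; e=w2p(w,[[x,y,z]],T)[0]; c=min(pinks(w),key=lambda c:np.hypot(*(c[0]-e)))
    print(kind,'exp',e.round(),'got',c[0].round(1),c[1],'xy',capxy(w,c[0],kind,T).round(4),'tcp',s['tool_pos'].round(4)); return s,w,T
E
python3 - <<'E'
from h import *
s,w,T=near('vial',.3934,.2944); save(w,'w1.png')
print(R.from_rotvec(s['tcp_rot']).as_matrix().round(3),s['time'])
E
```

```text
vial exp [268. 218.] got [267.1 202.7] 304 xy [0.3931 0.3033] tcp [0.3824 0.3146 0.1561]
[[ 0.001  1.    -0.001]
 [ 1.    -0.001 -0.001]
 [-0.001 -0.001 -1.   ]] 2.3667
```

View pics/w1.png

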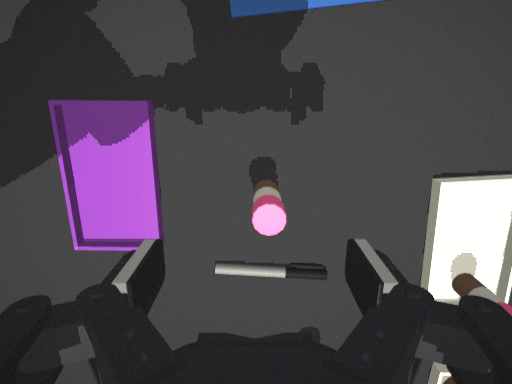

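The wrist picture shows the cap top at (268,218), exactly where predicted. The colour mask spilled onto the brown body, so I'm tightening the threshold and re-measuring.

```bash
sed -i 's/h\[...,2\]>70)/h[...,2]>130)/' h.py
python3 - <<'E'
from h import *
s,w,T=near('vial',.3934,.2944)
a=read_camera('top'); b=read_camera('scene')
guess={'va':('vial',.395,.294),'vb':('vial',.45,.09),'jar':('jar',.44,-.096),'sq':('sq',.418,-.30),'jr':('jar',.637,.04),'vr':('vial',.613,.19),'sr':('sq',.598,-.183)}
for n,(k,x,y) in guess.items():
    for p in (a,b):
        e=w2p(p,[[x,y,CAP[k][2]]])[0]; c=min(pinks(p),key=lambda c:np.hypot(*(c[0]-e)))
        print(n,p['shot'],c[1],np.round(capxy(p,c[0],k),4))
E
```

```text
vial exp [266. 220.] got [265.8 205. ] 294 xy [0.3931 0.3033] tcp [0.3832 0.3167 0.1571]
va 8 173 [0.3953 0.2946]
va 9 179 [0.3917 0.2942]
vb 8 147 [0.4517 0.0917]
vb 9 164 [0.4471 0.0905]
jar 8 138 [ 0.442 -0.096]
jar 9 337 [ 0.4386 -0.0965]
sq 8 138 [ 0.4392 -0.0946]
sq 9 112 [ 0.4159 -0.3003]
jr 8 296 [0.6363 0.0408]
jr 9 376 [0.635 0.04 ]
vr 8 117 [0.6133 0.1886]
vr 9 149 [0.6111 0.1887]
sr 8 51 [ 0.5992 -0.179 ]
sr 9 106 [ 0.5964 -0.1831]
```

Emit:
drive_tool --pt "0 0 0 -0.011 0.005 0 1" --pt "0 0 0 -0.0115 0.005 0 1" --pt "0 0 0 0 0 0.02 1" --pt "0 0 0 0 0 0.02 1" --pt "0 0 0 0 0 0 1"

```text
time: 2.98
tool_pos: [0.3911, 0.2936, 0.1135]
tcp_rot: [-2.217, -2.224, 0.009]
wrist_force: [-1.3, -0.9, -0.9]
width: 0.998
grip_force: 0.0
```

```bash
sed -i 's/<178)/<=180)/; s/2\]>130)/2]>100)/' h.py
python3 - <<'E'
from h import *
s,w,T=near('vial',.3934,.2944); save(w,'w2.png')
E
```

```text
vial exp [257. 212.] got [258.6 193.8] 380 xy [0.3942 0.3039] tcp [0.3911 0.2936 0.1135]
```

View pics/w2.png

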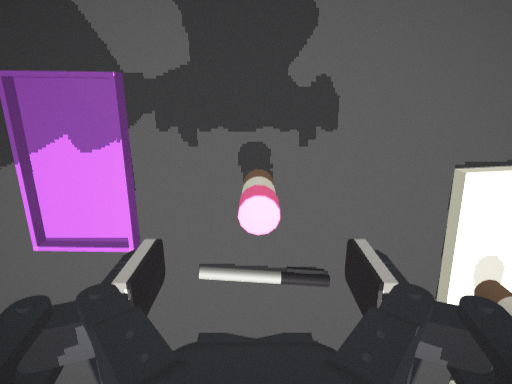

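The cap top is at (259,213) against a predicted (257,212), so the vial is on the grasp line. I'm descending and gripping the body.

Emit:
drive_tool --pt "0 0 0 0 0.002 0.02 1" --pt "0 0 0 0 0 0.025 1" --pt "0 0 0 0 0 0.025 1" --pt "0 0 0 0 0 0.02 1" --pt "0 0 0 0 0 0.007 1" --pt "0 0 0 0 0 0 1" --pt "0 0 0 0 0 0 0.6" --pt "0 0 0 0 0 0 0.2"

```text
time: 3.7
tool_pos: [0.3965, 0.2959, 0.0216]
tcp_rot: [2.218, 2.224, 0.005]
wrist_force: [0.3, 0.8, 0.5]
width: 0.748
grip_force: 0.0
```

Emit:
drive_tool --pt "0 0 0 0 0 0 0" --pt "0 0 0 0 0 0 0" --pt "0 0 0 0 0 0 0" --pt "0 0 0 0 0 0 0"

```text
time: 4.03
tool_pos: [0.3956, 0.2953, 0.0208]
tcp_rot: [2.219, 2.224, 0.003]
wrist_force: [-2.1, -0.1, 6.2]
width: 0.315
grip_force: 29.0
```

Emit:
drive_tool --pt "0 0 0 0 0 -0.02 0" --pt "0 0 0 0 0 -0.03 0" --pt "0 0 0 -0.003 0.03 -0.01 0" --pt "0 0 0 -0.003 0.035 0 0" --pt "0 0 0 -0.003 0.035 0 0" --pt "0 0 0 -0.003 0.035 0 0" --pt "0 0 0 -0.003 0.035 0 0" --pt "0 0 0 -0.002 0.03 0 0"

```text
time: 4.7
tool_pos: [0.5973, 0.2776, 0.0798]
tcp_rot: [2.219, 2.223, 0.001]
wrist_force: [0.2, 0.8, 1.0]
width: 0.314
grip_force: 29.5
```

Emit:
drive_tool --pt "0 0 0 0 0.01 0 0" --pt "0 0 0 0 0 0 0" --pt "0 0 0 0 0 0 0"

```text
time: 4.95
tool_pos: [0.6045, 0.2778, 0.0791]
tcp_rot: [-2.219, -2.222, 0.002]
wrist_force: [-0.9, 0.6, -0.5]
width: 0.314
grip_force: 29.5
```

Run:
```python
from h import *
s,w,T=wcam(); save(w,'w3.png'); print(s['tool_pos'],s['width'],s['grip_force'],s['wrist_force'])
for nm,P in {'vr':[.6125,.1887,.077],'c1':[.609,.2366,.003]}.items(): print(nm,w2p(w,[P],T).round())
print(w2p(w,box(.609,.2366,.056,.044,.074,.015,.015)[:4],T).round().tolist())
```

```text
[0.60451845 0.27784637 0.07908636] 0.3143314450422233 29.54712375998497 [-0.86163064  0.62746574 -0.4705698 ]
vr [[266. 376.]]
c1 [[259. 246.]]
[[211.0, 337.0], [318.0, 332.0], [319.0, 152.0], [190.0, 159.0]]
```

View pics/w3.png

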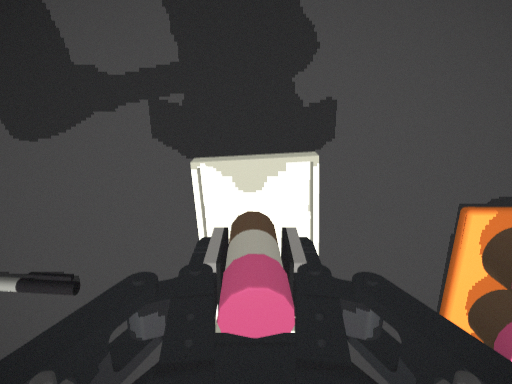

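The vial is held upright, and the tray's far corners at (192,160) and (318,152) match the prediction. Lowering now.

Emit:
drive_tool --pt "0 0 0 0 0.002 0.02 0" --pt "0 0 0 0 0 0.02 0" --pt "0 0 0 0 0 0.01 0" --pt "0 0 0 0 0 0.003 0" --pt "0 0 0 0 0 0.001 0" --pt "0 0 0 0 0 0 0" --pt "0 0 0 0 0 0 0"

```text
time: 5.58
tool_pos: [0.6077, 0.2787, 0.027]
tcp_rot: [2.218, 2.224, 0.003]
wrist_force: [0.1, 0.1, -1.8]
width: 0.313
grip_force: 29.7
```

Emit:
drive_tool --pt "0 0 0 0 0 0.001 0" --pt "0 0 0 0 0 0.001 0" --pt "0 0 0 0 0 0.001 0" --pt "0 0 0 0 0 0 0"

```text
time: 5.92
tool_pos: [0.6078, 0.2785, 0.0239]
tcp_rot: [2.219, 2.223, 0.002]
wrist_force: [-0.8, -0.1, 4.5]
width: 0.31
grip_force: 29.6
```

Emit:
drive_tool --pt "0 0 0 0 0 0 0.45" --pt "0 0 0 0 0 0 0.6" --pt "0 0 0 0 0 0 0.6" --pt "0 0 0 0 0 -0.015 0.6" --pt "0 0 0 0 0 -0.03 0.6" --pt "0 0 0 0 0 -0.035 0.6" --pt "0 0 0 0 0 -0.03 0.6" --pt "0 0 0 0 0 -0.02 0.6"

```text
time: 6.58
tool_pos: [0.6087, 0.2789, 0.1578]
tcp_rot: [2.218, 2.222, 0.008]
wrist_force: [-0.0, 0.9, 1.2]
width: 0.598
grip_force: 0.0
```

Emit:
drive_tool --pt "0 0 0 -0.027 -0.023 0 1" --pt "0 0 0 -0.027 -0.023 0 1" --pt "0 0 0 -0.027 -0.023 0 1" --pt "0 0 0 -0.027 -0.023 0 1" --pt "0 0 0 -0.027 -0.023 0 1" --pt "0 0 0 -0.027 -0.023 0.01 1" --pt "0 0 0 -0.026 -0.021 0.01 1" --pt "0 0 0 0 0 0 1"

```text
time: 7.25
tool_pos: [0.4419, 0.0863, 0.1302]
tcp_rot: [-2.219, -2.219, 0.011]
wrist_force: [-0.8, 0.5, -0.8]
width: 1.0
grip_force: 0.0
```

Run:
```python
from h import *
s,w,T=near('vial',.449,.091); a=read_camera('top'); b=read_camera('scene')
V=np.vstack
im=V([np.hstack([w['color'][100:330,130:386],cv2.resize(a['color'][85:165,110:199],(256,230))])]); cv2.imwrite('pics/w4.png',cv2.resize(im[...,::-1],(800,360)))
for p in (a,b):
  for x,y in ((.6078,.2785),(.6125,.1887)):
    e=w2p(p,[[x,y,.074]])[0]; c=min(pinks(p),key=lambda c:np.hypot(*(c[0]-e))); print(c[1],capxy(p,c[0],'vial').round(4))
```

```text
vial exp [265. 198.] got [265.3 195.4] 1455 xy [0.4498 0.0899] tcp [0.4419 0.0863 0.1302]
141 [0.6087 0.2774]
141 [0.6087 0.2774]
153 [0.606  0.2775]
150 [0.611  0.1886]
```

View pics/w4.png

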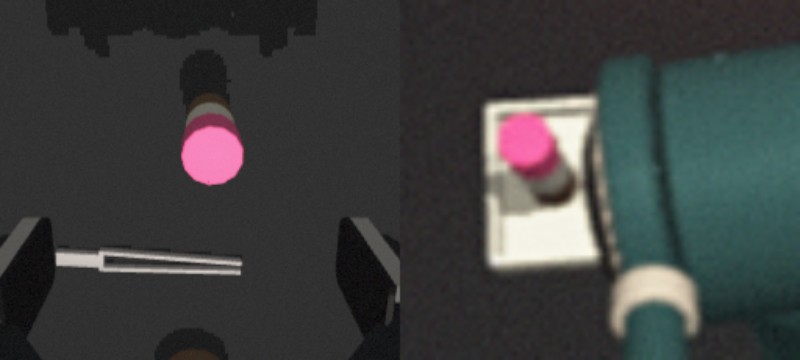

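Right half: vial A stands upright in the tray. Left half: vial B's cap is straight ahead where predicted, so I'm grasping it.

Emit:
drive_tool --pt "0 0 0 0.004 0.0075 0 1" --pt "0 0 0 0 0 0.025 1" --pt "0 0 0 0 0 0.03 1" --pt "0 0 0 0 0 0.03 1" --pt "0 0 0 0 0 0.02 1" --pt "0 0 0 0 0 0.005 1" --pt "0 0 0 0 0 0 1" --pt "0 0 0 0 0 0 0.5"

```text
time: 8.07
tool_pos: [0.4577, 0.0947, 0.0236]
tcp_rot: [2.218, 2.224, 0.002]
wrist_force: [-0.3, -0.2, 0.1]
width: 0.882
grip_force: 0.0
```

Emit:
drive_tool --pt "0 0 0 0 0 0 0.1" --pt "0 0 0 0 0 0 0" --pt "0 0 0 0 0 0 0" --pt "0 0 0 0 0 0 0" --pt "0 0 0 0 0 0 0" --pt "0 0 0 0 0 0 0"

```text
time: 8.57
tool_pos: [0.4568, 0.094, 0.0238]
tcp_rot: [2.219, 2.223, 0.002]
wrist_force: [-0.4, 0.2, 5.4]
width: 0.317
grip_force: 29.0
```

Emit:
drive_tool --pt "0 0 0 0 0 -0.02 0" --pt "0 0 0 0.02 0 -0.035 0" --pt "0 0 0 0.035 0 -0.035 0" --pt "0 0 0 0.035 0.01 0 0" --pt "0 0 0 0.035 0.03 0 0" --pt "0 0 0 0.0175 0.035 0 0" --pt "0 0 0 0 0.035 0 0" --pt "0 0 0 0 0.03 0 0"

```text
time: 9.23
tool_pos: [0.5946, 0.2294, 0.1074]
tcp_rot: [2.216, 2.226, 0.002]
wrist_force: [0.1, -0.3, 0.1]
width: 0.318
grip_force: 29.5
```

Emit:
drive_tool --pt "0 0 0 0 0.01 0 0" --pt "0 0 0 0 0 0 0" --pt "0 0 0 0 0 0 0" --pt "0 0 0 0 0 0 0"

```text
time: 9.57
tool_pos: [0.6011, 0.2273, 0.1065]
tcp_rot: [-2.219, -2.223, 0.003]
wrist_force: [-0.0, 0.1, -0.5]
width: 0.316
grip_force: 29.5
```

Run:
```python
from h import *
s,w,T=wcam(); save(w,'w5.png'); print(s['tool_pos'],s['width'],s['grip_force'],s['wrist_force'])
b=read_camera('scene'); u,v=w2p(b,[[.609,.23,.08]])[0].astype(int); c=cv2.resize(b['color'][v-70:v+60,u-60:u+60],(354,384)); cv2.imwrite('pics/w5.png',cv2.resize(np.hstack([w['color'],c])[...,::-1],(780,346)))
```

```text
[0.60110179 0.22734062 0.10645946] 0.31590393088562513 29.531530402600765 [-0.00885881  0.11348141 -0.50386308]
```

View pics/w5.png

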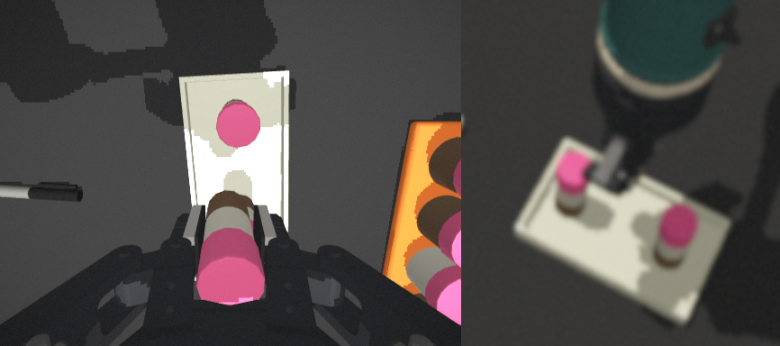

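Vial B is held straight, and vial A stands at the far end of the tray. Lowering between the two.

Emit:
drive_tool --pt "0 0 0 0.009 0.008 0 0" --pt "0 0 0 0 0 0.02 0" --pt "0 0 0 0 0 0.025 0" --pt "0 0 0 0 0 0.02 0" --pt "0 0 0 0 0 0.009 0" --pt "0 0 0 0 0 0.002 0" --pt "0 0 0 0 0 0 0" --pt "0 0 0 0 0 0 0"

```text
time: 10.33
tool_pos: [0.6118, 0.2374, 0.0325]
tcp_rot: [2.218, 2.223, 0.003]
wrist_force: [-0.1, -0.2, 0.1]
width: 0.315
grip_force: 29.5
```

Emit:
drive_tool --pt "0 0 0 0 0 0.002 0" --pt "0 0 0 0 0 0.0015 0" --pt "0 0 0 0 0 0.001 0" --pt "0 0 0 0 0 0.001 0" --pt "0 0 0 0 0 0 0" --pt "0 0 0 0 0 0 0"

```text
time: 10.83
tool_pos: [0.6114, 0.237, 0.0269]
tcp_rot: [2.219, 2.223, 0.002]
wrist_force: [-1.0, -0.8, 5.9]
width: 0.313
grip_force: 29.8
```

Emit:
drive_tool --pt "0 0 0 0 0 0 0.45" --pt "0 0 0 0 0 0 0.55" --pt "0 0 0 0 0 0 0.55" --pt "0 0 0 0 0 -0.015 0.55" --pt "0 0 0 0 0 -0.03 0.55" --pt "0 0 0 0 0 -0.035 0.55" --pt "0 0 0 0 0 -0.03 0.55" --pt "0 0 0 0 0 -0.015 0.55"

```text
time: 11.5
tool_pos: [0.6129, 0.2375, 0.1552]
tcp_rot: [2.217, 2.222, 0.008]
wrist_force: [0.0, 0.2, -0.7]
width: 0.548
grip_force: 0.0
```

Emit:
drive_tool --pt "0 0 0 -0.033 -0.02 0 1" --pt "0 0 0 -0.034 -0.02 0 1" --pt "0 0 0 -0.034 -0.02 0 1" --pt "0 0 0 -0.034 -0.02 0 1" --pt "0 0 0 -0.034 -0.02 0 1" --pt "0 0 0 -0.034 -0.02 0 1" --pt "0 0 0 -0.034 -0.02 0 1" --pt "0 0 0 -0.034 -0.02 0 1"

```text
time: 12.17
tool_pos: [0.4499, -0.0357, 0.1504]
tcp_rot: [2.218, 2.224, -0.0]
wrist_force: [0.4, -1.6, 0.4]
width: 1.003
grip_force: 0.0
```

Emit:
drive_tool --pt "0 0 0 -0.034 -0.011 0.02 1" --pt "0 0 0 -0.028 0 0.02 1" --pt "0 0 0 0 0 0 1" --pt "0 0 0 0 0 0 1" --pt "0 0 0 0 0 0 1" --pt "0 0 0 0 0 0 1"

```text
time: 12.67
tool_pos: [0.4413, -0.096, 0.1114]
tcp_rot: [2.218, 2.224, 0.001]
wrist_force: [0.7, -0.1, 0.6]
width: 1.0
grip_force: 0.0
```

Run:
```python
from h import *
s,w,T=near('jar',.44,-.096); print(s['time']); a=read_camera('top')
im=np.hstack([w['color'][60:360,86:426],cv2.resize(a['color'][85:165,110:200],(340,300))]); cv2.imwrite('pics/w6.png',im[...,::-1])
for x,y in ((.6078,.2785),(.61,.2335),(.6125,.1887)):
    e=w2p(a,[[x,y,.074]])[0]; c=min(pinks(a),key=lambda c:np.hypot(*(c[0]-e))); print(c[1],capxy(a,c[0],'vial').round(4))
```

```text
jar exp [252. 201.] got [251.7 173.6] 342 xy [ 0.44   -0.0779] tcp [ 0.4413 -0.096   0.1114]
12.6667
138 [0.6086 0.2774]
129 [0.6119 0.234 ]
129 [0.6138 0.1886]
```

View pics/w6.png

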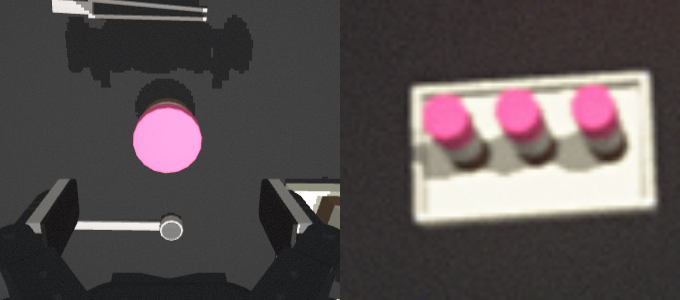

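All three vials stand upright in their tray. The jar's cap centre at (253,200) matches the predicted (252,201). Descending.

Emit:
drive_tool --pt "0 0 0 0 -0.001 0.02 1" --pt "0 0 0 0 0 0.03 1" --pt "0 0 0 0 0 0.025 1" --pt "0 0 0 0 0 0.015 1" --pt "0 0 0 0 0 0.005 1" --pt "0 0 0 0 0 0 1" --pt "0 0 0 0 0 0 1" --pt "0 0 0 0 0 0 0.5"

```text
time: 13.43
tool_pos: [0.4411, -0.0967, 0.0172]
tcp_rot: [2.217, 2.223, 0.002]
wrist_force: [0.2, -0.7, -0.9]
width: 0.883
grip_force: 0.0
```

Emit:
drive_tool --pt "0 0 0 0 0 0 0.3" --pt "0 0 0 0 0 0 0.3" --pt "0 0 0 0 0 0 0.3" --pt "0 0 0 0 0 0 0.3" --pt "0 0 0 0 0 0 0.3" --force 35

```text
time: 13.85
tool_pos: [0.4407, -0.0969, 0.0171]
tcp_rot: [2.218, 2.222, 0.002]
wrist_force: [-0.9, 0.6, 5.8]
width: 0.576
grip_force: 35.6
```

Emit:
drive_tool --pt "0 0 0 0 0 -0.02 0.3" --pt "0 0 0 0 0 -0.03 0.3" --pt "0 0 0 0.01 0.03 -0.01 0.3" --pt "0 0 0 0.01 0.035 0 0.3" --pt "0 0 0 0.01 0.035 0 0.3" --pt "0 0 0 0.01 0.035 0 0.3" --pt "0 0 0 0.01 0.035 0 0.3" --pt "0 0 0 0.01 0.029 0 0.3"

```text
time: 14.52
tool_pos: [0.6408, -0.0356, 0.0761]
tcp_rot: [2.218, 2.223, 0.002]
wrist_force: [-0.1, -1.5, -0.3]
width: 0.572
grip_force: 36.7
```

Emit:
drive_tool --pt "0 0 0 0 0 0 0.3" --pt "0 0 0 0 0 0 0.3" --pt "0 0 0 0 0 0 0.3" --pt "0 0 0 0 0 0 0.3"

```text
time: 14.85
tool_pos: [0.6367, -0.0364, 0.0752]
tcp_rot: [-2.219, -2.222, 0.002]
wrist_force: [-0.6, 0.7, -0.5]
width: 0.573
grip_force: 36.8
```

Run:
```python
from h import *
s,w,T=wcam(); save(w,'w7.png'); print(s['tool_pos'],s['width'],s['grip_force'])
print(w2p(w,box(.641,0,-.035,.044,.074,.015,.015)[:4],T).round().tolist(), w2p(w,[[.6357,.04,.049]],T).round())
```

```text
[ 0.63673922 -0.03644031  0.07520021] 0.572954462056417 36.834046840667725
[[196.0, 249.0], [316.0, 253.0], [339.0, 31.0], [191.0, 25.0]] [[251.  87.]]
```

View pics/w7.png

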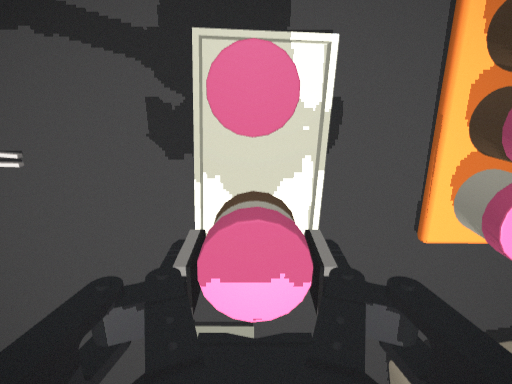

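The jar is held level. The tray rim corners at (193,29) and (337,35) lie within about 2 mm of the prediction, and the reference jar at (253,87) is clear. Lowering.

Emit:
drive_tool --pt "0 0 0 0 0.002 0.02 0.3" --pt "0 0 0 0 0 0.02 0.3" --pt "0 0 0 0 0 0.01 0.3" --pt "0 0 0 0 0 0.003 0.3" --pt "0 0 0 0 0 0 0.3" --pt "0 0 0 0 0 0 0.3"

```text
time: 15.4
tool_pos: [0.6405, -0.0364, 0.0233]
tcp_rot: [2.219, 2.223, 0.001]
wrist_force: [0.4, 0.7, -0.9]
width: 0.571
grip_force: 36.9
```

Emit:
drive_tool --pt "0 0 0 0 0 0.001 0.3" --pt "0 0 0 0 0 0.001 0.3" --pt "0 0 0 0 0 0.001 0.3" --pt "0 0 0 0 0 0 0.3" --pt "0 0 0 0 0 0 0.3"

```text
time: 15.82
tool_pos: [0.6409, -0.0362, 0.0202]
tcp_rot: [2.218, 2.223, 0.001]
wrist_force: [0.5, -0.0, 0.0]
width: 0.569
grip_force: 36.9
```

Emit:
drive_tool --pt "0 0 0 0 0 0.001 0.3" --pt "0 0 0 0 0 0 0.3" --pt "0 0 0 0 0 0 0.3"

```text
time: 16.07
tool_pos: [0.6409, -0.0362, 0.0202]
tcp_rot: [2.218, 2.223, 0.001]
wrist_force: [-2.9, 0.2, 5.8]
width: 0.574
grip_force: 37.4
```

Emit:
drive_tool --pt "0 0 0 0 0 0 0.7" --pt "0 0 0 0 0 0 0.8" --pt "0 0 0 0 0 0 0.8" --pt "0 0 0 0 0 -0.015 0.8" --pt "0 0 0 0 0 -0.03 0.8" --pt "0 0 0 0 0 -0.035 0.8" --pt "0 0 0 0 0 -0.03 0.8" --pt "0 0 0 -0.02 -0.02 -0.01 1"

```text
time: 16.73
tool_pos: [0.6265, -0.0544, 0.1449]
tcp_rot: [2.21, 2.221, 0.013]
wrist_force: [1.6, -1.0, 1.4]
width: 0.919
grip_force: 0.0
```

Emit:
drive_tool --pt "0 0 0 -0.03 -0.026 0 1" --pt "0 0 0 -0.03 -0.026 0 1" --pt "0 0 0 -0.03 -0.026 0 1" --pt "0 0 0 -0.03 -0.026 0 1" --pt "0 0 0 -0.03 -0.026 0 1" --pt "0 0 0 -0.03 -0.026 0 1" --pt "0 0 0 -0.03 -0.026 0 1" --pt "0 0 0 -0.03 -0.02 0 1"

```text
time: 17.4
tool_pos: [0.4166, -0.2974, 0.1384]
tcp_rot: [-2.219, -2.223, 0.0]
wrist_force: [0.8, 0.0, -0.3]
width: 0.999
grip_force: 0.0
```

Emit:
drive_tool --pt "0 0 5 0 0 0.02 1" --pt "0 0 0 0 0 0 1" --pt "0 0 0 0 0 0 1" --pt "0 0 0 0 0 0 1" --pt "0 0 0 0 0 0 1"

```text
time: 17.82
tool_pos: [0.4198, -0.296, 0.1192]
tcp_rot: [2.311, 2.128, 0.0]
wrist_force: [-0.6, -1.1, -0.2]
width: 0.999
grip_force: 0.0
```

Run:
```python
from h import *
s,w,T=near('sq',.4178,-.2995); print(s['time'],R.from_rotvec(s['tcp_rot']).as_matrix().round(3)[:2].tolist())
print(w2p(w,box(.4178,-.2995,-.09,.019,.019,.044,.044)[:4],T).round().tolist()); a=read_camera('top')
im=np.hstack([w['color'][60:360,86:426],cv2.resize(a['color'][80:160,215:305],(340,300))]); cv2.imwrite('pics/w8.png',im[...,::-1])
```

```text
sq exp [251. 208.] got [253.9 204.1] 1455 xy [ 0.4199 -0.2989] tcp [ 0.4198 -0.296   0.1192]
17.8167 [[0.082, 0.997, 0.001], [0.997, -0.082, -0.0]]
[[226.0, 224.0], [276.0, 224.0], [277.0, 176.0], [225.0, 176.0]]
```

View pics/w8.png

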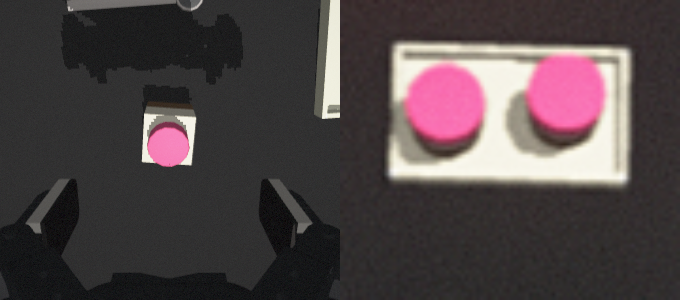

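Right half: both jars stand in their tray. Left half: the square bottle is centred but still turned about 5° relative to the tool, with its top corners at (147,113) and (196,117) in the crop. I'll add 5° and descend.

Emit:
drive_tool --pt "0 0 5 -0.003 0 0.02 1" --pt "0 0 0 0 0 0.025 1" --pt "0 0 0 0 0 0.03 1" --pt "0 0 0 0 0 0.02 1" --pt "0 0 0 0 0 0.01 1" --pt "0 0 0 0 0 0.002 1" --pt "0 0 0 0 0 0 1" --pt "0 0 0 0 0 0 0.6"

```text
time: 18.58
tool_pos: [0.4199, -0.3002, 0.013]
tcp_rot: [2.402, 2.021, 0.001]
wrist_force: [-0.2, -0.2, 0.5]
width: 0.883
grip_force: 0.0
```

Emit:
drive_tool --pt "0 0 0 0 0 0 0.3" --pt "0 0 0 0 0 0 0.2" --pt "0 0 0 0 0 0 0.2" --pt "0 0 0 0 0 0 0.2" --pt "0 0 0 0 0 0 0.2" --pt "0 0 0 0 0 0 0.2"

```text
time: 19.08
tool_pos: [0.4196, -0.3004, 0.013]
tcp_rot: [2.403, 2.02, 0.001]
wrist_force: [-0.1, 1.1, 6.6]
width: 0.441
grip_force: 36.4
```

Emit:
drive_tool --pt "0 0 0 0 0 -0.02 0.2" --pt "0 0 -5 0 0 -0.03 0.2" --pt "0 0 -4.5 0 0 -0.01 0.2" --pt "0 0 0 0.008 0.035 0 0.2" --pt "0 0 0 0.008 0.035 0 0.2" --pt "0 0 0 0.008 0.035 0 0.2" --pt "0 0 0 0.008 0.035 0 0.2" --pt "0 0 0 0.008 0.033 0 0.2"

```text
time: 19.75
tool_pos: [0.5933, -0.2602, 0.0715]
tcp_rot: [-2.229, -2.214, 0.0]
wrist_force: [0.1, 0.8, 0.5]
width: 0.438
grip_force: 35.8
```

Emit:
drive_tool --pt "0 0 0 0 0 0 0.2" --pt "0 0 0 0 0 0 0.2" --pt "0 0 0 0 0 0 0.2" --pt "0 0 0 0 0 0 0.2"

```text
time: 20.08
tool_pos: [0.5902, -0.2607, 0.071]
tcp_rot: [-2.228, -2.212, 0.001]
wrist_force: [-0.4, -0.3, -0.3]
width: 0.441
grip_force: 35.8
```

Run:
```python
from h import *
s,w,T=wcam(); save(w,'w9.png'); print(s['tool_pos'],s['width'],s['grip_force'])
print(w2p(w,box(.593,-.2266,-.01,.044,.074,.015,.015)[:4],T).round().tolist(), w2p(w,[[.598,-.183,.063]],T).round())
```

```text
[ 0.59021637 -0.26068742  0.07098296] 0.4405845146254968 35.785093512386084
[[196.0, 257.0], [318.0, 257.0], [333.0, 31.0], [183.0, 31.0]] [[268.  83.]]
```

View pics/w9.png

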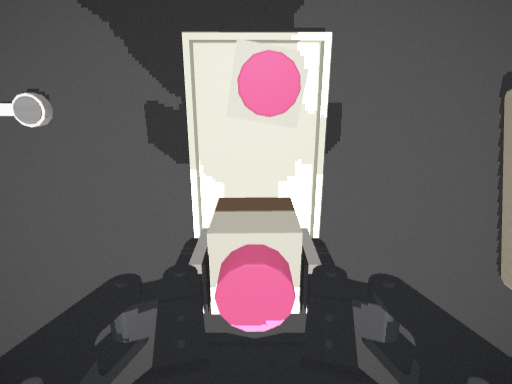

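The bottle is held square to the tray, whose far corners at (184,35) and (330,35) are as predicted. Lowering.

Emit:
drive_tool --pt "0 0 0 0 0.001 0.02 0.2" --pt "0 0 0 0 0 0.02 0.2" --pt "0 0 0 0 0 0.01 0.2" --pt "0 0 0 0 0 0.002 0.2" --pt "0 0 0 0 0 0.001 0.2" --pt "0 0 0 0 0 0.001 0.2" --pt "0 0 0 0 0 0 0.2" --pt "0 0 0 0 0 0 0.2"

```text
time: 20.8
tool_pos: [0.5937, -0.2612, 0.0189]
tcp_rot: [2.228, 2.213, 0.001]
wrist_force: [-0.2, -0.3, -0.5]
width: 0.438
grip_force: 35.8
```

Emit:
drive_tool --pt "0 0 0 0 0 0.001 0.2" --pt "0 0 0 0 0 0.001 0.2" --pt "0 0 0 0 0 0.001 0.2" --pt "0 0 0 0 0 0 0.2" --pt "0 0 0 0 0 0 0.2" --pt "0 0 0 0 0 0 0.2"

```text
time: 21.3
tool_pos: [0.5935, -0.261, 0.016]
tcp_rot: [2.228, 2.213, 0.001]
wrist_force: [-1.9, 0.9, 5.4]
width: 0.437
grip_force: 36.5
```

Contact at 5 N. I'm releasing, rising and backing toward the base so the cameras get a clear view.

Emit:
drive_tool --pt "0 0 0 0 0 0 0.6" --pt "0 0 0 0 0 0 0.7" --pt "0 0 0 0 0 0 0.7" --pt "0 0 0 0 0 -0.015 0.7" --pt "0 0 0 0 0 -0.03 0.7" --pt "0 0 0 0 0 -0.035 0.7" --pt "0 0 0 0 0 -0.03 0.7" --pt "0 0 0 0 0 -0.03 0.7"

```text
time: 21.97
tool_pos: [0.5928, -0.2607, 0.1559]
tcp_rot: [-2.229, -2.214, 0.0]
wrist_force: [0.3, -0.1, 0.9]
width: 0.704
grip_force: 0.0
```

Emit:
drive_tool --pt "0 0 0 -0.02 -0.03 0 0.7" --pt "0 0 0 -0.02 -0.03 0 0.7" --pt "0 0 0 -0.02 -0.03 0 0.7" --pt "0 0 0 -0.02 -0.03 0 0.7" --pt "0 0 0 -0.01 -0.02 0 0.7" --pt "0 0 0 0 0 0 0.7" --pt "0 0 0 0 0 0 0.7" --pt "0 0 0 0 0 0 0.7"

```text
time: 22.63
tool_pos: [0.4526, -0.3497, 0.1547]
tcp_rot: [2.229, 2.213, 0.001]
wrist_force: [0.8, 0.7, 0.4]
width: 0.699
grip_force: 0.0
```

Run:
```python
from h import *
a=read_camera('top'); cv2.imwrite('pics/t9.png',cv2.resize(a['color'][80:160,110:400][...,::-1],(797,220),interpolation=cv2.INTER_CUBIC))
b=read_camera('scene')
tr={'vial':(.609,.2366,.056),'jar':(.641,0,-.035),'sq':(.593,-.2266,-.01)}
for k,x,y in (('vial',.6075,.2775),('vial',.611,.234),('vial',.6125,.1887),('jar',.641,-.036),('jar',.6357,.04),('sq',.5935,-.261),('sq',.598,-.183)):
  for p in (a,b):
    e=w2p(p,[[x,y,CAP[k][2]]])[0]; c=min(pinks(p),key=lambda c:np.hypot(*(c[0]-e))); q=capxy(p,c[0],k)
    t=tr[k]; d=q-t[:2]; C,S=np.cos(t[2]),np.sin(t[2]); print(k,p['shot'],q.round(4),'local',np.round([C*d[0]+S*d[1],-S*d[0]+C*d[1]],4))
```

```text
vial 23 [0.6087 0.2775] local [0.0019 0.0408]
vial 24 [0.6061 0.2774] local [-0.0006  0.0409]
vial 23 [0.6118 0.234 ] local [ 0.0027 -0.0027]
vial 24 [0.6093 0.2342] local [ 0.0002 -0.0024]
vial 23 [0.6138 0.1886] local [ 0.0021 -0.0482]
vial 24 [0.6112 0.1888] local [-0.0005 -0.0479]
jar 23 [ 0.6426 -0.0348] local [ 0.0028 -0.0347]
jar 24 [ 0.6406 -0.0364] local [ 0.0009 -0.0364]
jar 23 [0.6366 0.04  ] local [-0.0058  0.0398]
jar 24 [0.635  0.0399] local [-0.0074  0.0396]
sq 23 [ 0.5954 -0.2587] local [ 0.0027 -0.0321]
sq 24 [ 0.5915 -0.2633] local [-0.0012 -0.0367]
sq 23 [ 0.5999 -0.1828] local [0.0065 0.0439]
sq 24 [ 0.5965 -0.1837] local [0.003 0.043]
```

View pics/t9.png

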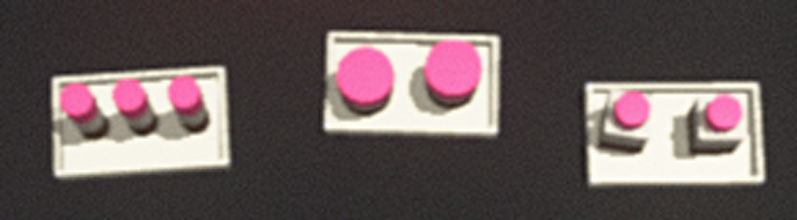

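The top view shows all seven containers upright in the right trays, and the three reference containers have not moved. Handing in.

```bash
python3 -c "
from h import *
print(workorder.finish_job())"
```

```text
the job is handed in; nothing more can be done
None
```

The jar, both vials and the square bottle are upright in their matching trays, the three reference containers are where they started, and the job is handed in at about 23 s of the 99 s limit; no verdict came back.

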